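# Unlock the transformer's terminal cover and change the tap

### The job

Take the red key out of the wooden key block, put it fully home in the lock on top of the black terminal housing, and turn it clockwise to draw back the hidden bolt. Leave the key turned in the lock, push the clear cover fully open by its orange lip, away from you, and push the yellow tap selector underneath fully to its green-marked end, on the side away from the lock. Leave the other keys and the things on the bench where they are.

Things in the scene. Friction and masses are not known exactly. Their poses are not given: they have to be found in the camera images.
- key_red_grip (a point): the red-handled key, the one to use; 90 g. This point is the centre of its handle: a flat upright bar 40 mm along the key's x, 12 mm thick along its y, 30 mm tall; z up. A half turn about z changes nothing. It stands upright in one of the block's three slots (which one varies), its shoulder resting on the block's top; lift it at least 40 mm straight up to free it
- key_red_tip (a point): the centre of the red key's blade tip, 70 mm below its handle centre, axes as the key. Below the handle and a thin neck is a round steel shoulder 32 mm in diameter, its underside 34 mm below the handle centre; then a flat steel blade 18 mm (along key x) by 6 mm (along key y), 36 mm long from the shoulder to this tip
- key_blue_grip (a point): same shape and size as the red key, blue handle; a bystander that stays in the key block. This point is the centre of its handle
- key_white_grip (a point): same shape and size as the red key, white handle; a bystander that stays in the key block. This point is the centre of its handle
- key_block: fixed wooden block 180 x 60 x 45 mm with three slots 58 mm apart along its x, all slots along its x. Origin: centre of its underside
- housing: fixed black steel terminal housing; top sheet 88 mm above the bench. Origin in its underside; it spans x -115..125, y -130..140 mm. Its x points away from the robot, its y to the left, to within about 0.3 rad. The lock is on the right (-y) part; on the left an opening in the top (x -100..5, y -35..125 mm) lies under the clear cover
- lock_mouth (a point): centre of the top face of the lock, a 54 mm square aluminium block, 98 mm above the bench, with a fixed round bore 24 mm in diameter and 15 mm deep down to the brass rotor; axes as the housing. When the key is fully home its shoulder rests on this face and its handle centre is 34 mm above this point
- rotor_face (a point): centre of the top face of the brass rotor at the bottom of the lock's bore, 15 mm below the lock's mouth. It has a slot 20.6 x 8.6 mm, 25 mm deep, with chamfered edges, along this point's x. The blade enters only when its broad side lines up with the slot (within about 0.1 rad); otherwise the key stops 21 mm short
- rotor (a joint): angle of the lock's rotor, rad, 0 to 1.4 (stop), growing clockwise seen from above. The slot's direction is the housing's yaw minus this value (0: along the housing's x). Starts at 0 to 0.25. Light friction (0.06 N m); it stays where left. It pulls the hidden bolt, which is clear of the cover from about 1.1; turn it to the stop
- cover (a joint): travel of the sliding cover, m: 0 shut, 0.09 fully open (stop), along the housing's x, away from the robot. Held by the bolt until that is drawn; then slides with about 2 N friction and stays where left. The cover is a clear sheet 4 mm thick, its top 93 mm above the bench, 122 mm (x) by 164 mm (y)
- cover_lip (a point): centre of the front (robot-side) face of the orange lip on the cover's front edge: 120 mm along y, 10 mm thick along x, 26 mm tall, top 119 mm above the bench (this point is at 106 mm); the cover's sheet lies beneath it. Push this face along the housing's x. Axes as the housing
- selector (a joint): travel of the tap selector, m: 0 at the end towards the lock, 0.05 at the green-marked end (stop), along the housing's y. Starts between 0 and 0.012. About 1.5 N friction; stays where left
- selector_top (a point): centre of the top of the yellow tap selector, a block 26 mm (x) by 24 mm (y) by 40 mm tall on a black track 30 mm wide, 36 mm above the bench; its top is 78 mm above the bench, 10 mm below the housing's top sheet. With the cover open, the opening reaches 40 mm either side of it in x and at least 75 mm from this point towards the lock. Axes as the housing
- spray_can: loose white spray can with a black cap, 52 mm in diameter, 160 mm tall, a bystander; origin at its base
- screwdriver: loose screwdriver, lying flat, a bystander
- spanner: loose spanner, lying flat, a bystander
- terminal_strip: loose spare black terminal strip, 30 x 90 x 36 mm, a bystander; origin under its centre
- eye_bolt: loose steel lifting eye, about 42 mm wide and 47 mm tall, a bystander; origin under its centre

How it is judged:
By the outcome, as a careful person would: the job done as asked, in the order asked, and still so for the second after the job is handed in, with the robot touching nothing.
It also fails if it takes over 58 s, if anything falls off the work surface, if the arm or the gripper's body presses on something with over 40 N, if the wrist force passes 120 N, or if a joint passes its speed limit or range.

### The arm

A 6-joint arm with a two-finger parallel gripper is mounted at the origin on the work surface. World frame = base frame: x ahead of the robot, y to its left, z up, the work surface at z = 0. Lengths are in m, angles in degrees, forces in N, time in s.
With the tool pointing down it reaches from about 0.425 to 1.125 m from the base axis. Payload 14.9 kg.
Tool frame: the origin (TCP) lies midway between the tips of the shut fingers; the grasp point (between the pads) lies 19 mm behind it; z points along the fingers, y is the direction in which the jaws open and shut (so a half turn about z gives the same grasp; the last joint's range is limited). The gripper opens to 91 mm and grips with 3 to 60 N. Pads are 32 mm wide; open, the fingers measure 118 mm over their backs; the gripper's body (76 mm by 178 mm) begins 60 mm behind the grasp point.
Start: joints at [-76.335, 21.709, 99.362, -0, 58.929, -1.908], TCP at [0.188, -0.674, 0.214] pointing down, gripper open.
Joint ranges: [-158.91, 158.91], [-42.39, 125.64], [0.06, 152.35], [-60.88, 240.88], [17.5, 164.5], [-176.32, 176.32]. Speed limits (degrees/s): [108.29, 108.29, 136.94, 180, 180, 180].

### API

Orientations are given as [roll, pitch, yaw] about the fixed x, y, z axes, in that order (R = Rz(yaw) Ry(pitch) Rx(roll)).
In Python, from plant import ctrl gives the robot as it stands. The module is installed in compiled form; this text tells all that it offers.
- The arm moves only by the shell command python3 -m jog 'ROWS' [FORCE]. ROWS is JSON, one flat list of numbers, 5 for each row, row after row: the opening, from 0 (shut) to 1 (fully open), then the shift along the world's x, y, z in units of 30 mm (1.0 is 30 mm), then the turn about the world's z in units of 6 degrees (1.0 is 6 degrees). In form: [fingers, x, y, z, twist, fingers, x, y, z, twist, ...]. A call has 1 to 10 rows; each row shifts and turns the commanded pose from where the row before left it; what a row does not reach is not made up. A row lasts 1/10 s, in which the tool goes at most 50 mm and 8.59 degrees, less where a joint would pass 70% of its speed; a pose out of reach is approached as far as the arm can. A call is refused whole if a number of a shift passes 1 or a number of a turn 1, either way. A call with a gripper value outside its range is refused whole. The fingers move at their own pace and stop on an object; FORCE is the grip in N (left out, the last holds). Time passes only in rows, so rows that do not move let the fingers close. It gives the time, the measured TCP pose, the force and the opening at its end, in the units of the state.
- ctrl.observe(): the state, without advancing time (a new reading comes with each control period).
- ctrl.capture(name): name is "scene" or "top" or "wrist"; returns the picture (480x640x3 uint8, blue, green, red); there is no depth.
- ctrl.camera_params(name): a dict with "mtx" (3x3 intrinsics, pixels), "R" (3x3) and "t" (3): a world point X has camera coordinates R X + t; the wrist camera has in their place "hand_eye" (4x4, takes a point from camera to tool coordinates, whose origin is the TCP and whose axes are the flange's). Camera axes: x right, y down, z forward; pixel columns grow to the right and rows downward; lengths in m; the calibration is good to about 2 mm. A picture is of the moment at which its call begins: read the wrist's pose just before it. camera_params takes no time and is no camera call.
- ctrl.hand_in(): hands the job in, once; it reports no verdict.
Trained networks look in the newest picture that a camera, given by its name, has taken for a name from the list of things; names that differ only in an ending like _2 or _b are one class to them, and where a whole thing is asked for, a point or a joint stands for the part that bears it (a point fixed in the world has none). Each returns a list of dicts, best first, with "confidence" (0 to 1); they miss things now and then, are a little off and sometimes report something else, mostly with a low value. They report only what shows in the picture. A call takes as long as a camera call.
- ctrl.find_in(target, camera): "box" ([left, top, right, bottom] in pixels, round what is visible of it).
- ctrl.landmark_of(target, camera): "point" ([row, column] in pixels: a listed point, or the origin of a listed thing).
The state is a dict: "time_s": time; "qpos": joint angles; "qvel": joint speeds; "effort": joint torques, N m; "position": TCP position; "tcp_rot": TCP orientation; "ft_force": force on the tool from outside, world axes, zero at the start; "ft_torque": the same for the moment, N m; "gripper_width": finger opening in m.
Only numpy, scipy, OpenCV 4.12 (cv2) and the standard library are available. Lean on these libraries where they do the work, as an engineer would, in place of code of your own. Each camera call takes 0.05 s, during which the arm holds its last target.

## Working session

There is one attempt and no reset: what is moved stays moved. The work goes in short steps, Python scripts to look and compute and a shell command to move; the robot and the scene stay as the last step left them, time stands still between calls to the robot, and variables do not carry over. Pictures are saved under pics/ and viewed, and the job is handed in when it is done.

```bash
mkdir -p pics; cat > h.py <<'E'
import numpy as np, cv2
from plant import ctrl
E
python3 - <<'E'
from h import *
o=ctrl.observe()
for k,v in o.items(): print(k,np.round(v,4))
for c in ["scene","top","wrist"]:
    im=ctrl.capture(c); cv2.imwrite(f"pics/{c}0.png",im)
    p=ctrl.camera_params(c)
    for k,v in p.items(): print(c,k,np.round(v,4).tolist())
E
```

```text
time_s 0.0
qpos [-7.63351e+01  2.17388e+01  9.93955e+01 -8.00000e-04  5.89273e+01
 -1.90770e+00]
qvel [ 0.0157  0.0504 -0.0267 -0.0138  0.0171  0.0403]
effort [-1.30000e-03 -7.63716e+01 -4.34370e+01  6.50000e-02  4.25000e-02
 -1.00000e-04]
position [ 0.1878 -0.6739  0.2133]
tcp_rot [-1.799384e+02 -1.400000e-03  1.557300e+01]
ft_force [ 0.5914  0.7687 -0.6941]
ft_torque [-0.0288 -0.0038  0.0205]
gripper_width 0.0909
scene mtx [[499.4117, 0.0, 321.4062], [0.0, 499.4117, 228.9096], [0.0, 0.0, 1.0]]
scene R [[0.3098, 0.9508, 0.0096], [0.6726, -0.212, -0.709], [-0.6721, 0.2261, -0.7051]]
scene t [-0.1628, -0.278, 1.7203]
top mtx [[554.0339, 0.0, 313.2239], [0.0, 554.0339, 243.4358], [0.0, 0.0, 1.0]]
top R [[0.0291, -0.9996, 0.0023], [-0.9826, -0.029, -0.1835], [0.1835, 0.0031, -0.983]]
top t [0.0103, 0.5254, 1.4123]
wrist mtx [[358.9506, 0.0, 316.8108], [0.0, 358.9506, 233.4903], [0.0, 0.0, 1.0]]
wrist hand_eye [[-0.0002, -0.9667, -0.2561, 0.0724], [1.0, -0.0004, 0.0008, -0.0006], [-0.0009, -0.2561, 0.9667, -0.1701], [0.0, 0.0, 0.0, 1.0]]
```

View pics/scene0.png

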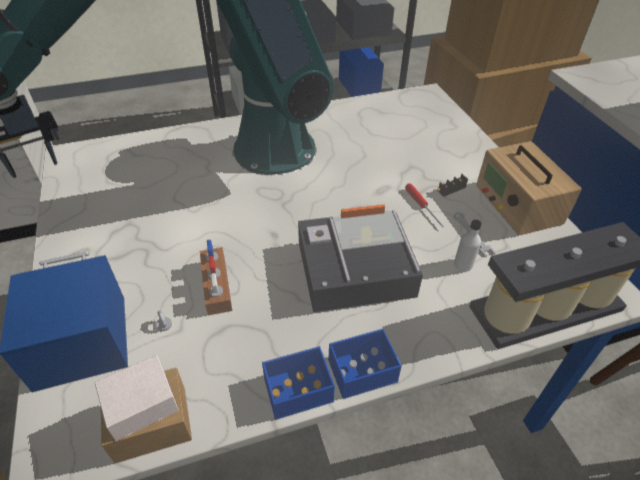

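View pics/top0.png

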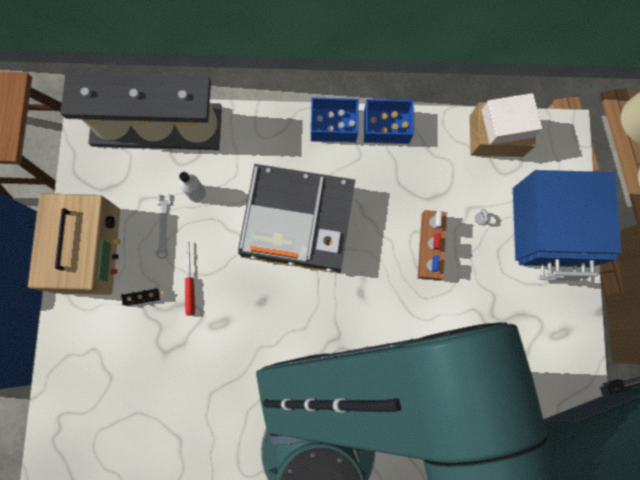

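```bash
python3 - <<'E'
from h import *
ctrl.observe()
for c,ts in [("top",["key_red_grip","key_block","key_blue_grip","key_white_grip","lock_mouth","rotor_face","cover_lip","selector_top","housing"]),("scene",["key_red_grip","lock_mouth","cover_lip","selector_top"])]:
    for t in ts:
        print(c,t,[(np.round(d["point"],1).tolist(),round(d["confidence"],2)) for d in ctrl.landmark_of(t,c)][:2])
print(ctrl.observe()["time_s"])
E
```

```text
top key_red_grip [([239.8, 437.4], 0.47)]
top key_block [([246.0, 428.7], 0.68)]
top key_blue_grip [([264.3, 433.3], 0.6), ([295.5, 140.7], 0.45)]
top key_white_grip [([221.3, 435.8], 0.68)]
top lock_mouth [([245.9, 327.3], 0.66), ([278.3, 191.0], 0.28)]
top rotor_face [([295.7, 139.4], 0.73), ([239.8, 328.4], 0.6)]
top cover_lip [([252.4, 273.4], 0.64)]
top selector_top [([222.9, 298.6], 0.32)]
top housing [([222.6, 294.0], 0.86), ([239.5, 436.3], 0.35)]
scene key_red_grip [([268.9, 215.3], 0.58)]
scene lock_mouth [([230.2, 320.0], 0.67), ([285.5, 213.5], 0.29)]
scene cover_lip [([209.9, 363.3], 0.6)]
scene selector_top [([187.3, 450.7], 0.64)]
0.8
```

The scene picture shows the key block with blue at the robot end, red in the middle, white at the far end. In the top view, red is near column 437, row 240, the lock near (328,241), and the orange lip near (273,252). The cover is shut, with the selector under it.

```bash
cat >> h.py <<'E'
from scipy.spatial.transform import Rotation as Ro
def cam(c):
    p=ctrl.camera_params(c); 
    if c!="wrist": return np.array(p["mtx"]),np.array(p["R"]),np.array(p["t"])
    o=ctrl.observe(); T=np.eye(4); T[:3,:3]=Ro.from_euler("xyz",o["tcp_rot"],degrees=True).as_matrix(); T[:3,3]=o["position"]
    W=np.linalg.inv(T@np.array(p["hand_eye"])); return np.array(p["mtx"]),W[:3,:3],W[:3,3]
def back(C,col,row,z):
    K,R,t=C; d=R.T@np.linalg.solve(K,[col,row,1.]); c=-R.T@t
    return c+d*(z-c[2])/d[2]
def proj(C,X):
    K,R,t=C; q=K@(R@np.asarray(X,float)+t); return q[:2]/q[2]
E
python3 - <<'E'
from h import *
T=cam("top"); S=cam("scene")
for n,c,r,z in [("red",437.4,239.8,.079),("blue",433.3,264.3,.079),("white",435.8,221.3,.079),("block",428.7,246,0),("lock",327.3,245.9,.098),("rotor",328.4,239.8,.083),("lip",273.4,252.4,.106),("sel",298.6,222.9,.078)]:
    print(n,back(T,c,r,z).round(4))
for n,c,r,z in [("red",215.3,268.9,.079),("lock",320,230.2,.098),("lip",363.3,209.9,.106),("sel",450.7-75,187.3+45,.078)]:
    print("S",n,back(S,c,r,z).round(4))
im=cv2.imread("pics/top0.png"); cv2.imwrite("pics/topz.png",cv2.resize(im[150:290,225:465],None,fx=3.3,fy=3.3,interpolation=cv2.INTER_CUBIC))
E
```

```text
red [ 0.5383 -0.295   0.079 ]
blue [ 0.4739 -0.2837  0.079 ]
white [ 0.5872 -0.2915  0.079 ]
block [ 0.5362 -0.2889  0.    ]
lock [ 0.5104 -0.0104  0.098 ]
rotor [ 0.5292 -0.0132  0.083 ]
lip [0.4882 0.1253 0.106 ]
sel [0.5726 0.0652 0.078 ]
S red [ 0.5533 -0.2844  0.079 ]
S lock [ 0.5207 -0.0033  0.098 ]
S lip [0.4897 0.1293 0.106 ]
S sel [0.5536 0.1415 0.078 ]
```

View pics/topz.png

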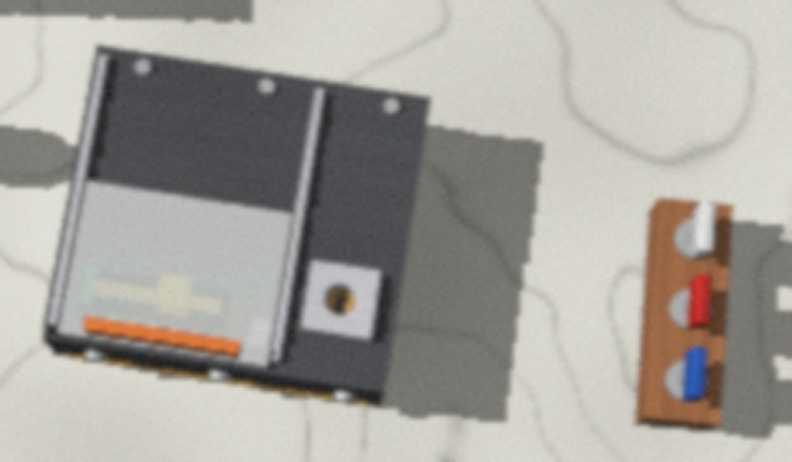

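```bash
python3 -m jog '[1,0.4,1,0.5,1, 1,0.4,1,0.5,1, 1,0.4,1,0.5,1, 1,0.4,1,0,1, 1,0.4,1,0,1, 1,0.4,1,0,1, 1,0.4,1,0,1, 1,0.4,1,0,1, 1,0.4,1,0,1, 1,0.4,1,0,1]'; python3 -m jog '[1,0.5,1,0,1, 1,0.5,1,0,1, 1,0.5,0.5,0,1, 1,0.5,0.3,0,1, 1,0.5,0,0,1, 1,0.5,0,0,1, 1,0.5,0,0,1, 1,0.5,0,0,1, 1,0.5,0,0,1, 1,0.5,0,0,1]'; python3 -m jog '[1,0.3,0,0,1, 1,0.3,0,0,1, 1,0.3,0,0,1, 1,0.3,0,0,1, 1,0.3,0,0,1, 1,0.3,0,0,1, 1,0.3,0,0,1, 1,0,0,0,0]'
```

```text
time_s: 1.8
position: [0.3082, -0.3731, 0.2591]
tcp_rot: [180.0, 0.0, 75.8]
ft_force: [1.0, -0.3, 0.7]
gripper_width: 0.0915
time_s: 2.8
position: [0.4586, -0.2903, 0.259]
tcp_rot: [180.0, 0.0, 135.8]
ft_force: [-0.7, -0.1, 0.9]
gripper_width: 0.0909
time_s: 3.6
position: [0.5216, -0.2903, 0.259]
tcp_rot: [-180.0, 0.0, 177.7]
ft_force: [0.6, -0.1, 0.2]
gripper_width: 0.0914
```

```bash
python3 - <<'E'
from h import *
o=ctrl.observe(); print(o["time_s"],o["position"],o["tcp_rot"],o["qpos"])
W=cam("wrist"); im=ctrl.capture("wrist"); cv2.imwrite("pics/w1.png",im); np.savez("w1.npz",*W)
for t,z in [("key_red_grip",.079),("key_blue_grip",.079),("key_white_grip",.079),("key_red_tip",.009),("key_block",0),("lock_mouth",.098)]:
    for d in ctrl.landmark_of(t,"wrist")[:2]: print(t,np.round(d["point"],1),round(d["confidence"],2),back(W,d["point"][1],d["point"][0],z).round(4))
E
```

```text
3.6 [ 0.52160779 -0.29034825  0.2589856 ] [-1.79993006e+02  1.90107938e-02  1.77692886e+02] [-3.13403413e+01  9.53990512e+00  1.09974586e+02  3.57596528e-03
  6.04654929e+01 -1.19034988e+02]
key_red_grip [227.9 317.4] 0.65 [ 0.5369 -0.29    0.079 ]
key_blue_grip [170.7 317.9] 0.6 [ 0.4801 -0.2873  0.079 ]
key_white_grip [281.5 315.3] 0.86 [ 0.5946 -0.2945  0.079 ]
key_white_grip [229.8 319.6] 0.21 [ 0.539  -0.2879  0.079 ]
key_block [209.5 316.2] 0.65 [ 0.5336 -0.2913  0.    ]
lock_mouth [210.1 613.8] 0.67 [ 0.5261 -0.0114  0.098 ]
```

View pics/w1.png

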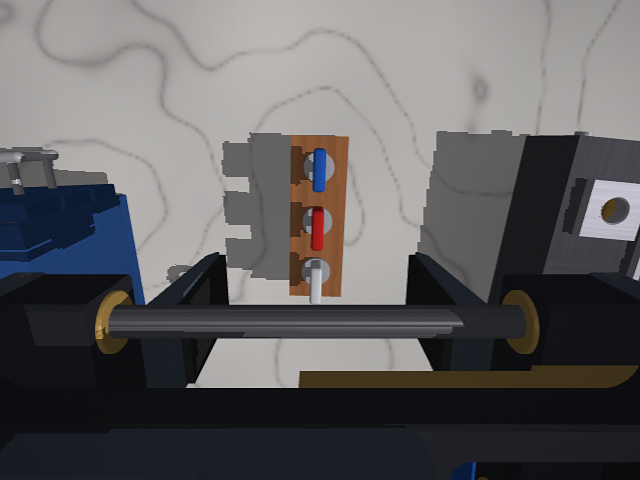

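```bash
python3 - <<'E'
from h import *
W=[np.load("w1.npz")[k] for k in("arr_0","arr_1","arr_2")]
P=lambda c,r,z:back(W,c,r,z)
for a,b in [((349,137),(341,297)),]:
    A,B=P(*a,.045),P(*b,.045); print(A.round(4),B.round(4),np.degrees(np.arctan2(*(B-A)[1::-1])),np.linalg.norm(B-A))
im=cv2.imread("pics/w1.png"); b,g,r=[im[...,i].astype(int) for i in range(3)]
m=((r>110)&(g<60)&(b<60)); m[:190]=0;m[265:]=0;m[:,:290]=0;m[:,345:]=0
ys,xs=np.nonzero(m); print(xs.min(),xs.max(),ys.min(),ys.max(),len(xs))
print(cv2.minAreaRect(np.c_[xs,ys].astype(np.float32)))
# predict key for given pose
for yaw in (-3.6,):
  R=Ro.from_euler("z",yaw,degrees=True).as_matrix(); c=np.array([.537,-.29,.079])
  pts=[proj(W,c+R@[sx*.02,sy*.006,sz*.015]) for sz in(1,-1) for sx in(1,-1) for sy in(1,-1)]
  print(np.round(pts,1))
cv2.imwrite("pics/w1z.png",cv2.resize(im[120:310,220:380],None,fx=3.1,fy=3.1,interpolation=cv2.INTER_CUBIC))
E
```

```text
[ 0.45   -0.2538  0.045 ] [ 0.6292 -0.2662  0.045 ] -3.9570510405126305 0.17966511264407387
313 323 208 250 391
((318.0, 229.0), (42.0, 10.0), 90.0)
[[323.1 251.7]
 [310.8 251.4]
 [324.2 211.6]
 [311.6 211.3]
 [322.6 243. ]
 [311.3 242.7]
 [323.7 205.8]
 [312.  205.5]]
```

View pics/w1z.png

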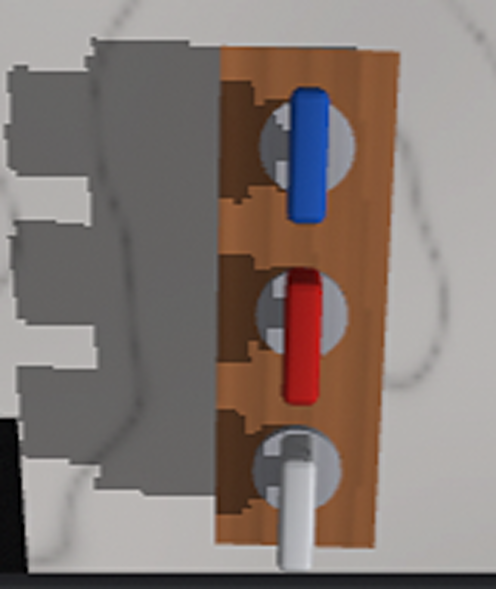

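```bash
python3 -m jog '[1,0.52,0,-0.5,-0.27, 1,0,0,-1,0, 1,0,0,-1,0, 1,0,0,-1,0, 1,0,0,-1,0, 1,0,0,-1,0, 1,0,0,-0.7,0, 1,0,0,-0.35,0, 1,0,0,0,0]' 40; python3 -m jog '[0,0,0,0,0, 0,0,0,0,0, 0,0,0,0,0, 0,0,0,0,0, 0,0,0,0,0, 0,0,0,0,0]' 40
```

```text
time_s: 4.85
position: [0.5358, -0.29, 0.0614]
tcp_rot: [179.9, -0.1, 175.9]
ft_force: [-0.0, 0.4, 0.4]
gripper_width: 0.0913
time_s: 5.45
position: [0.5366, -0.2903, 0.0626]
tcp_rot: [-180.0, 0.0, 176.0]
ft_force: [-0.1, -1.1, 0.1]
gripper_width: 0.0462
```

```bash
python3 -m jog '[0,0,0,0,0, 0,0,0,0,0, 0,0,0,0,0, 0,0,0,0,0, 0,0,0,0,0, 0,0,0,0,0]' 40;
```

```text
time_s: 6.05
position: [0.5365, -0.2903, 0.0624]
tcp_rot: [180.0, -0.0, 176.0]
ft_force: [0.5, -0.1, -1.4]
gripper_width: 0.0119
```

```bash
python3 -m jog '[0,0,0,0.3,0, 0,0,0,0.7,0, 0,0,0,1,0, 0,0,0,1,0, 0,0,0,1,0, 0,0,0,1,0, 0,0,0,0.5,0, 0,0,0,0.5,0, 0,0,0.5,0,0]'; python3 -m jog '[0,0.1,1,0,0, 0,0.1,1,0,0, 0,0.1,1,0,0, 0,0.1,1,0,0, 0,0.1,1,0,0, 0,0.1,1,0,0, 0,0.1,0.9,0,0, 0,0.1,0.6,0,0, 0,0,0.2,0,0, 0,0,0,0,0]'
python3 - <<'E'
from h import *
o=ctrl.observe(); print(o["time_s"],o["position"],o["tcp_rot"],o["gripper_width"])
W=cam("wrist"); im=ctrl.capture("wrist"); cv2.imwrite("pics/w2.png",im); np.savez("w2.npz",*W)
for t,z in [("key_red_grip",.079),("lock_mouth",.098),("rotor_face",.083),("cover_lip",.106),("selector_top",.078),("housing",0)]:
    for d in ctrl.landmark_of(t,"wrist")[:2]: print(t,np.round(d["point"],1),round(d["confidence"],2),back(W,d["point"][1],d["point"][0],z).round(4))
E
```

```text
time_s: 6.95
position: [0.5371, -0.2762, 0.244]
tcp_rot: [-179.9, 0.1, 175.9]
ft_force: [0.4, -0.2, -1.6]
gripper_width: 0.0115
time_s: 7.95
position: [0.5598, -0.0434, 0.2414]
tcp_rot: [180.0, -0.1, 176.0]
ft_force: [-0.4, -0.8, -0.3]
gripper_width: 0.0121
7.95 [ 0.55980275 -0.04340127  0.24144719] [ 1.79995338e+02 -8.95747024e-02  1.76026955e+02] 0.012090922342900868
key_red_grip [298.7 320.4] 0.62 [ 0.6439 -0.0452  0.079 ]
lock_mouth [181.1 350.2] 0.84 [ 0.5258 -0.0115  0.098 ]
rotor_face [181.2 351.8] 0.85 [ 0.5278 -0.0088  0.083 ]
cover_lip [119.2 517.1] 0.66 [0.4842 0.1254 0.106 ]
housing [218.  409.9] 0.68 [0.5856 0.0646 0.    ]
```

View pics/w2.png

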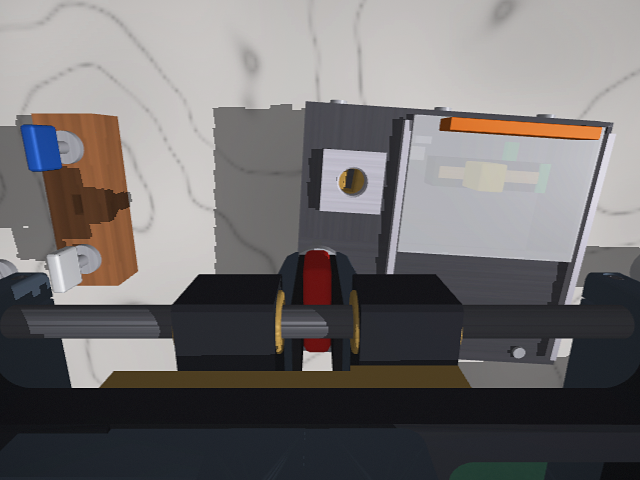

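The picture shows the key held upright at (317,290) and the lock plate centred near (352,181), with the bore visible. Now I'll zoom in on the slot.

```bash
python3 - <<'E'
from h import *
im=cv2.imread("pics/w2.png")
cv2.imwrite("pics/w2z.png",cv2.resize(im[140:225,305:405],None,fx=7,fy=7,interpolation=cv2.INTER_CUBIC))
c=im[160:205,330:375]; g=np.clip(c.astype(float)*2.2,0,255).astype(np.uint8)
cv2.imwrite("pics/w2zz.png",cv2.resize(g,None,fx=13,fy=13,interpolation=cv2.INTER_CUBIC))
E
```

```text
(no output)
```

View pics/w2z.png

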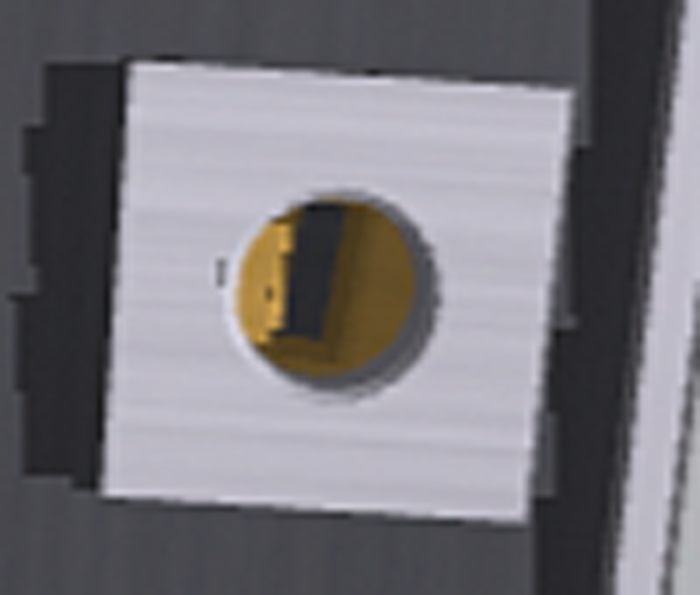

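View pics/w2zz.png

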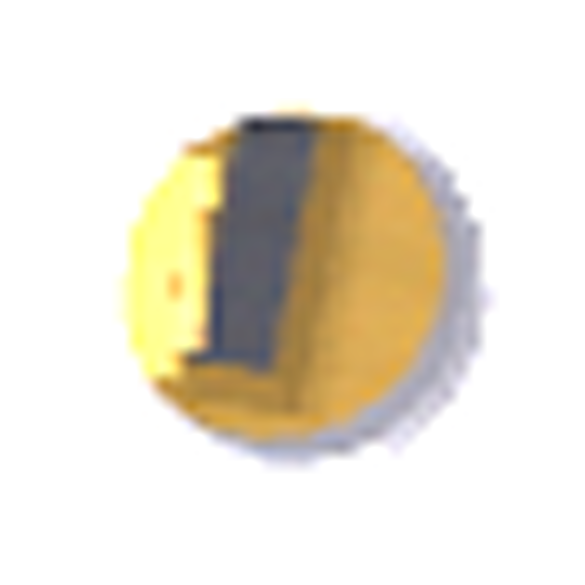

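```bash
cat > slot.py <<'E'
from h import *
def ang(A,B): return round(float(np.degrees(np.arctan2(*(B-A)[1::-1]))),2)
E
python3 - <<'E'
from slot import *
W=[np.load("w2.npz")[k] for k in("arr_0","arr_1","arr_2")]
c=[back(W,305+a/7-.5,140+b/7-.5,.098) for a,b in [(130,62),(572,90),(528,522),(102,495)]]
print(np.round(c,4)); print("centre",np.mean(c,0))
print("sides",[round(np.linalg.norm(c[i]-c[i-1]),4) for i in range(4)])
print("yaw", ang(c[0],c[3]),ang(c[1],c[2]),ang(c[0],c[1])-90,ang(c[3],c[2])-90)
f=lambda a,b,z=.083:back(W,330+a/13-.5,160+b/13-.5,z)
print("slot R",ang(f(320,120,.081),f(270,370,.081)),"chamfer",ang(f(350,130),f(295,400)),"L",ang(f(240,120,.081),f(205,360,.081)))
e=back(W,305+338/7-.5,140+297/7-.5,.098); print("bore",e)
# box-edge rails: 
E
```

```text
[[ 0.4965 -0.0332  0.098 ]
 [ 0.5035  0.0203  0.098 ]
 [ 0.5569  0.0136  0.098 ]
 [ 0.5496 -0.0403  0.098 ]]
centre [ 0.52664814 -0.00989647  0.098     ]
sides [np.float64(0.0536), np.float64(0.054), np.float64(0.0538), np.float64(0.0544)]
yaw -7.53 -7.12 -7.510000000000005 -7.659999999999997
slot R -13.96 chamfer -14.07 L -11.13
bore [ 0.52669033 -0.00926319  0.098     ]
```

```bash
python3 - <<'E'
from h import *
W=[np.load("w2.npz")[k] for k in("arr_0","arr_1","arr_2")]
im=cv2.imread("pics/w2.png")
p=np.array([.5598,-.0434,.2414]); R=Ro.from_euler("z",176.03,degrees=True).as_matrix()
q=[proj(W,p+[0,0,.0166]+R@[sx*.02,sy*.006,sz*.015]) for sz in(1,-1) for sx in(1,-1) for sy in(1,-1)]
print(np.round(q,1))
th=np.linspace(0,2*np.pi,40)
sh=[proj(W,p+[0,0,.0166-.034]+R@[.016*np.cos(t),.016*np.sin(t),0]) for t in th]
b=cv2.resize(im[225:375,240:400],None,fx=4,fy=4,interpolation=cv2.INTER_CUBIC)
for x in q: cv2.circle(b,tuple(int(v) for v in (x+.5-[240,225])*4),4,(0,255,0),1)
for x in sh: cv2.circle(b,tuple(int(v) for v in (x+.5-[240,225])*4),2,(255,255,0),-1)
cv2.imwrite("pics/w2k.png",b)
E
```

```text
[[300.9 269.5]
 [330.2 269.5]
 [302.  355.2]
 [329.3 355.2]
 [303.6 247.9]
 [328.  247.9]
 [304.3 321.5]
 [327.4 321.5]]
```

View pics/w2k.png

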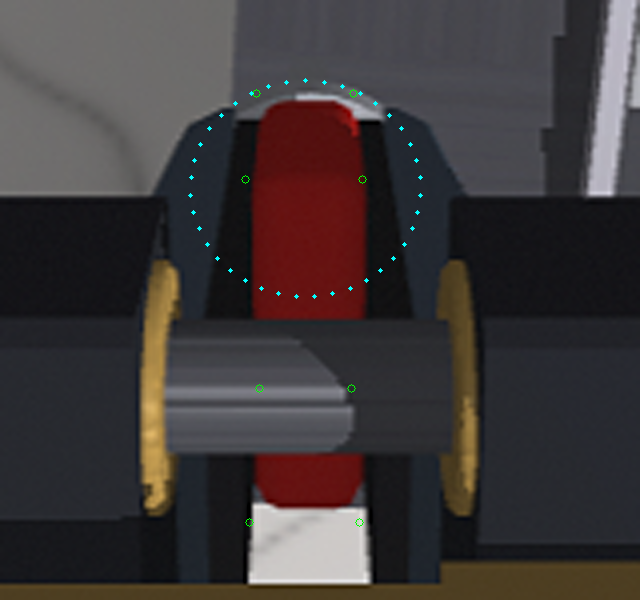

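```bash
python3 -m jog '[0,-0.3,0.31,0,-0.47, 0,-0.3,0.3,0,-0.4, 0,-0.3,0.3,0,-0.4, 0,-0.2,0.2,0,-0.4, 0,0,0,-0.8,0, 0,0,0,-0.8,0, 0,0,0,-0.6,0, 0,0,0,-0.35,0, 0,0,0,0,0]'
python3 - <<'E'
from h import *
o=ctrl.observe(); print(o["time_s"],o["position"],o["tcp_rot"],o["gripper_width"])
W=cam("wrist"); im=ctrl.capture("wrist"); cv2.imwrite("pics/w3.png",im); np.savez("w3.npz",*W)
S=ctrl.capture("scene"); cv2.imwrite("pics/s3.png",S)
T=ctrl.capture("top"); cv2.imwrite("pics/t3.png",T)
a=cv2.resize(im[100:350,180:460],None,fx=2,fy=2); b=cv2.resize(S[180:280,270:370],None,fx=5,fy=5,interpolation=cv2.INTER_CUBIC)
cv2.imwrite("pics/w3z.png",a);cv2.imwrite("pics/s3z.png",b)
E
```

```text
time_s: 9.2
position: [0.5269, -0.0112, 0.1649]
tcp_rot: [-180.0, -0.1, 165.9]
ft_force: [0.2, 1.0, -0.2]
gripper_width: 0.0121
9.2 [ 0.52685782 -0.01121062  0.16487458] [-1.79978217e+02 -1.15674937e-01  1.65910046e+02] 0.01210819107716779
```

View pics/w3z.png

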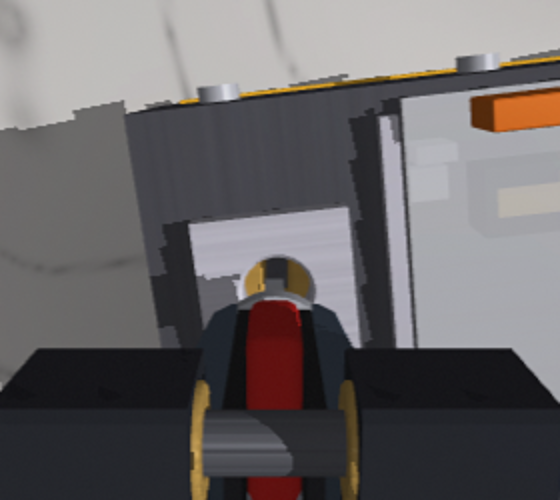

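View pics/s3z.png

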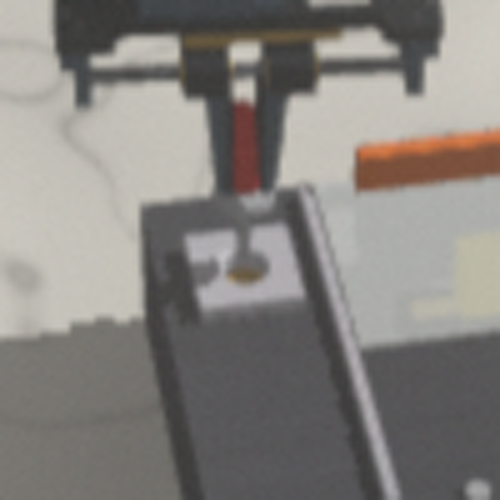

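```bash
python3 - <<'E'
from h import *
im=cv2.imread("pics/w3.png")
W=[np.load("w3.npz")[k] for k in("arr_0","arr_1","arr_2")]
b=cv2.resize(im[220:270,285:350],None,fx=11,fy=11,interpolation=cv2.INTER_CUBIC)
def dots(ctr,r,col):
    for t in np.linspace(0,2*np.pi,60):
        x=proj(W,np.array(ctr)+[r*np.cos(t),r*np.sin(t),0]); cv2.circle(b,tuple(int(v) for v in (x+.5-[285,220])*11),2,col,-1)
dots([.5267,-.0098,.098],.012,(0,255,0))
dots([.5269,-.0112,.098],.012,(255,0,255))
cv2.imwrite("pics/w3b.png",b)
E
```

```text
(no output)
```

View pics/w3b.png

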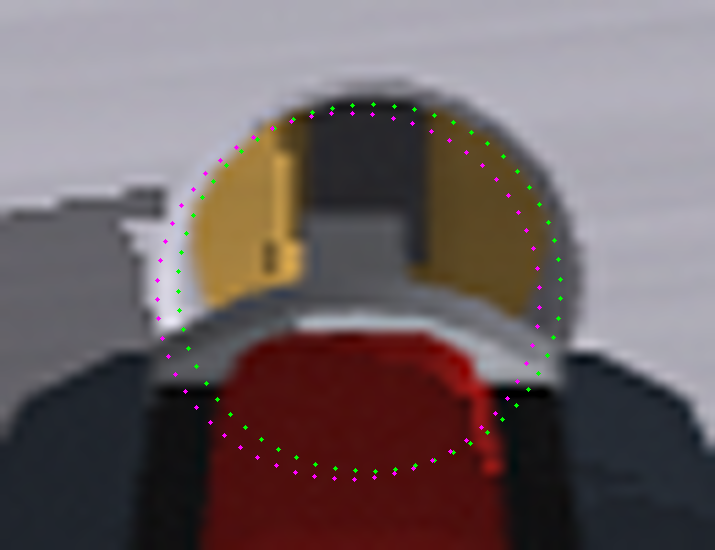

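```bash
python3 -m jog '[0,-0.01,0.04,0,0, 0,0,0,-0.3,0, 0,0,0,-0.3,0, 0,0,0,-0.25,0, 0,0,0,0,0]'; python3 -m jog '[0,0,0,-0.15,0, 0,0,0,-0.15,0, 0,0,0,-0.1,0, 0,0,0,0,0]'
```

```text
time_s: 9.85
position: [0.5264, -0.0098, 0.139]
tcp_rot: [-180.0, -0.1, 165.9]
ft_force: [0.5, 0.1, -0.8]
gripper_width: 0.0119
time_s: 10.25
position: [0.527, -0.0098, 0.128]
tcp_rot: [-180.0, -0.0, 165.9]
ft_force: [0.6, -0.4, -0.3]
gripper_width: 0.0119
```

```bash
python3 -m jog '[0,0,0,-0.15,0, 0,0,0,-0.15,0, 0,0,0,-0.1,0, 0,0,0,0,0]'; python3 -m jog '[0,0,0,-0.03,0, 0,0,0,-0.03,0, 0,0,0,0,0]'
```

```text
time_s: 10.65
position: [0.5269, -0.0098, 0.1159]
tcp_rot: [-180.0, -0.0, 165.9]
ft_force: [0.5, -0.6, -1.1]
gripper_width: 0.0117
time_s: 10.95
position: [0.5274, -0.0098, 0.1153]
tcp_rot: [-180.0, -0.0, 165.9]
ft_force: [-5.7, -0.2, 12.8]
gripper_width: 0.0121
```

```bash
python3 -m jog '[0,0,0,0.01,-0.5, 0,0,0,0,-0.8, 0,0,0,0,-0.8, 0,0,0,0,-0.8, 0,0,0,0,-0.8, 0,0,0,0,-0.8, 0,0,0,0,-0.8, 0,0,0,0,-0.8, 0,0,0,0,-0.8, 0,0,0,0,-0.8]' 50; python3 -m jog '[0,0,0,0,-0.8, 0,0,0,0,-0.8, 0,0,0,0,-0.8, 0,0,0,0,-0.8, 0,0,0,0,-0.6, 0,0,0,0,0]'; python3 -c "
from h import *
o=ctrl.observe(); print(o['ft_torque'],o['tcp_rot'],o['qpos'])"
```

```text
time_s: 11.95
position: [0.527, -0.0103, 0.1153]
tcp_rot: [-179.9, 0.0, 119.6]
ft_force: [-4.4, -5.4, 7.8]
gripper_width: 0.0118
time_s: 12.55
position: [0.527, -0.0104, 0.1153]
tcp_rot: [-179.9, 0.0, 96.8]
ft_force: [-5.0, -6.7, 9.6]
gripper_width: 0.0118
[-1.41521089e+00  1.05149736e+00 -1.13002568e-03] [-1.79947754e+02  4.91243226e-02  9.68314799e+01] [-3.62998480e+00  1.48302230e+01  1.21655424e+02 -8.38724845e-02
  4.35568421e+01 -1.04006392e+01]
```

```bash
python3 -m jog '[0,0,0,0,-0.4, 0,0,0,0,-0.4, 0,0,0,0,0]'; python3 -c "
from h import *
o=ctrl.observe(); print(o['ft_torque'],o['tcp_rot'])"; python3 -m jog '[0,0,0,0,-0.3, 0,0,0,0,-0.3, 0,0,0,0,0]';  python3 -c "
from h import *
o=ctrl.observe(); print(o['ft_torque'],o['tcp_rot'])"
```

```text
time_s: 12.85
position: [0.5269, -0.0103, 0.1153]
tcp_rot: [-179.9, 0.1, 92.1]
ft_force: [-5.0, -6.7, 8.8]
gripper_width: 0.0121
[-1.47758749  1.09676089 -0.03333321] [-1.79949138e+02  5.34347102e-02  9.20814537e+01]
time_s: 13.15
position: [0.5269, -0.0103, 0.1153]
tcp_rot: [-179.9, 0.1, 88.5]
ft_force: [-6.2, -6.0, 8.6]
gripper_width: 0.0119
[-1.53706881  1.13268659  0.04557235] [-1.79946498e+02  5.73930235e-02  8.85065075e+01]
```

```bash
for i in 1; do python3 -m jog '[0,0,0,0,-0.3, 0,0,0,0,-0.3, 0,0,0,0,0]'; done;  python3 -c "
from h import *
o=ctrl.observe(); print(o['ft_torque'],o['tcp_rot'])
im=ctrl.capture('wrist'); cv2.imwrite('pics/w4.png',im)
S=ctrl.capture('scene'); cv2.imwrite('pics/s4z.png',cv2.resize(S[150:310,260:430],None,fx=3.5,fy=3.5,interpolation=cv2.INTER_CUBIC))"
```

```text
time_s: 13.45
position: [0.5269, -0.0103, 0.1153]
tcp_rot: [-179.9, 0.1, 84.9]
ft_force: [-5.8, -6.6, 8.7]
gripper_width: 0.012
[-1.35484864  1.16158663  0.04782334] [-1.79946453e+02  5.77262439e-02  8.49031714e+01]
```

View pics/w4.png

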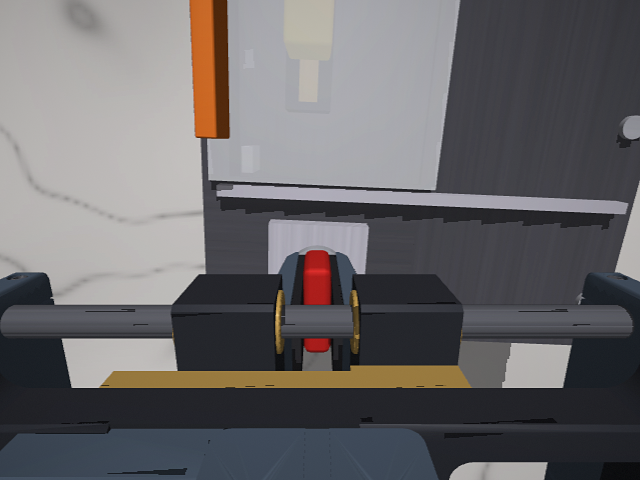

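View pics/s4z.png

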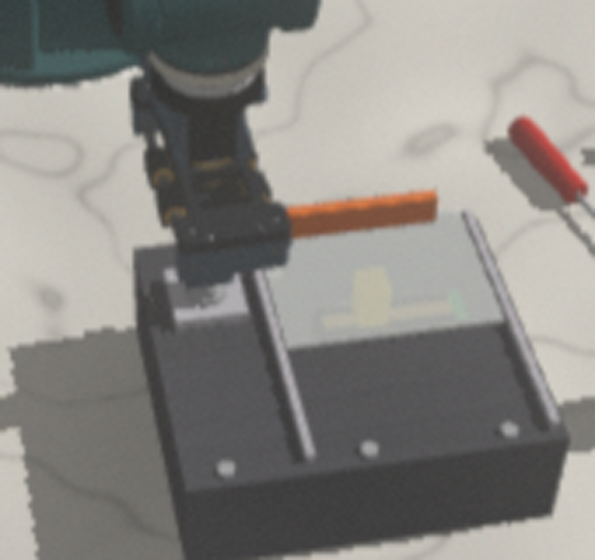

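```bash
python3 -m jog '[0,0,0,0,-0.25, 0,0,0,0,-0.25, 0,0,0,0,0]';  python3 -c "
from h import *
o=ctrl.observe(); print(o['ft_torque'],o['tcp_rot'])"; python3 -m jog '[0,0,0,0,-0.25, 0,0,0,0,-0.25, 0,0,0,0,0]';  python3 -c "
from h import *
o=ctrl.observe(); print(o['ft_torque'],o['tcp_rot'])"
```

```text
time_s: 13.85
position: [0.5269, -0.0103, 0.1154]
tcp_rot: [-180.0, 0.1, 81.9]
ft_force: [-6.1, -5.9, 8.8]
gripper_width: 0.0119
[-1.34379035  1.22305119  0.06229729] [-1.79951411e+02  5.86610623e-02  8.19140903e+01]
time_s: 14.15
position: [0.5268, -0.0103, 0.1153]
tcp_rot: [-179.9, 0.1, 78.9]
ft_force: [-6.8, -6.7, 9.3]
gripper_width: 0.0115
[-1.25729061  1.29867663  0.41813483] [-1.79945368e+02  7.18685112e-02  7.89491395e+01]
```

```bash
python3 -m jog '[0,0,0,0,-0.25, 0,0,0,0,-0.15, 0,0,0,0,0]';  python3 -c "
from h import *
o=ctrl.observe(); print(o['ft_torque'],o['tcp_rot'])
im=ctrl.capture('wrist'); cv2.imwrite('pics/w5.png',im[140:380,200:440])"
```

```text
time_s: 14.45
position: [0.5268, -0.0102, 0.1153]
tcp_rot: [-180.0, 0.1, 76.6]
ft_force: [-6.0, -5.1, 9.8]
gripper_width: 0.0118
[-1.04540298  1.27471751  0.91376138] [-1.79956080e+02  7.66668739e-02  7.66102732e+01]
```

View pics/w5.png

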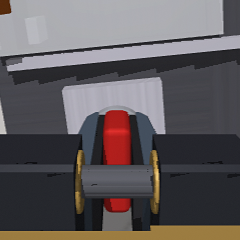

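```bash
python3 -m jog '[0,0,0,0,0.4, 0,0,0,0,0.3, 0,0,0,0.0,0, 0.5,0,0,0,0, 0.5,0,0,0,0, 0.5,0,0,0,0, 0.5,0,0,0,0, 0.5,0,0,0,0]'; python3 -m jog '[0.5,0,0,0.2,0, 0.5,0,0,0.7,0, 0.5,0,0,1,0, 0.5,0,0,1,0, 0.5,0,0,0,0]'; python3 - <<'E'
from h import *
o=ctrl.observe(); print(o["time_s"],o["position"],o["tcp_rot"],o["gripper_width"],o["ft_force"],o["ft_torque"])
W=cam("wrist"); im=ctrl.capture("wrist"); cv2.imwrite("pics/w6.png",im); np.savez("w6.npz",*W)
for t,z in [("key_red_grip",.132),("lock_mouth",.098),("cover_lip",.106),("selector_top",.078)]:
    for d in ctrl.landmark_of(t,"wrist")[:2]: print(t,np.round(d["point"],1),round(d["confidence"],2),back(W,d["point"][1],d["point"][0],z).round(4))
E
```

```text
time_s: 15.3
position: [0.5273, -0.0098, 0.1149]
tcp_rot: [180.0, -0.0, 80.7]
ft_force: [-0.2, -1.1, 0.1]
gripper_width: 0.0453
time_s: 15.8
position: [0.5293, -0.0099, 0.2061]
tcp_rot: [179.7, -0.0, 80.7]
ft_force: [0.8, -0.4, 0.4]
gripper_width: 0.046
15.8 [ 0.52934705 -0.00992932  0.20607583] [ 1.79657751e+02 -3.57069144e-02  8.07311009e+01] 0.045977600943511755 [ 0.82559508 -0.3599064   0.37361644] [-0.04773029 -0.12198073 -0.02336735]
key_red_grip [243.3 314.2] 0.69 [ 0.5282 -0.009   0.132 ]
cover_lip [ 56.  222.1] 0.84 [0.4863 0.1261 0.106 ]
```

View pics/w6.png

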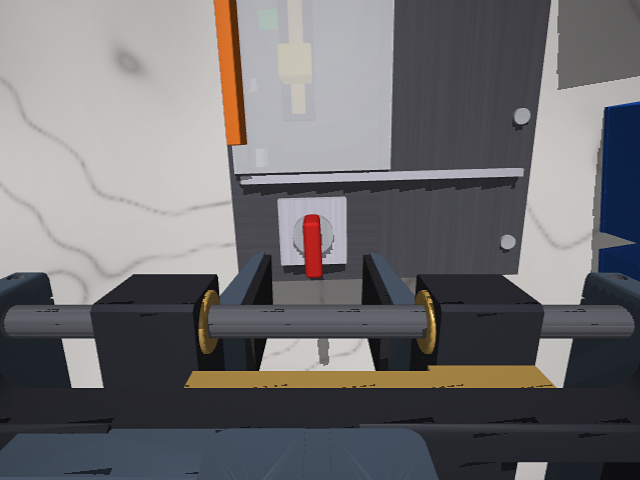

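```bash
python3 -m jog '[0,-0.5,0.7,0,0.3, 0,-0.5,0.8,0,0, 0,-0.5,0.8,0,0, 0,-0.5,0.8,0,0, 0,-0.5,0.8,0,0, 0,-0.4,0.6,0,0, 0,-0.2,0.2,0,0, 0,0,0,-0.5,0, 0,0,0,-0.6,0, 0,0,0,0,0]' 50; python3 - <<'E'
from h import *
o=ctrl.observe(); print(o["time_s"],o["position"],o["tcp_rot"],o["gripper_width"])
W=cam("wrist"); im=ctrl.capture("wrist"); cv2.imwrite("pics/w7.png",im); np.savez("w7.npz",*W)
for t,z in [("cover_lip",.106),("selector_top",.078)]:
    for d in ctrl.landmark_of(t,"wrist")[:2]: print(t,np.round(d["point"],1),round(d["confidence"],2),back(W,d["point"][1],d["point"][0],z).round(4))
E
```

```text
time_s: 17.05
position: [0.4329, 0.1305, 0.1668]
tcp_rot: [-179.8, 0.1, 82.5]
ft_force: [-1.0, 0.4, 0.0]
gripper_width: 0.0006
17.05 [0.4328612  0.13054718 0.16678772] [-1.79784265e+02  8.83721769e-02  8.25315197e+01] 0.0005615517268315799
cover_lip [242.2 397.8] 0.8 [0.4872 0.1288 0.106 ]
```

View pics/w7.png

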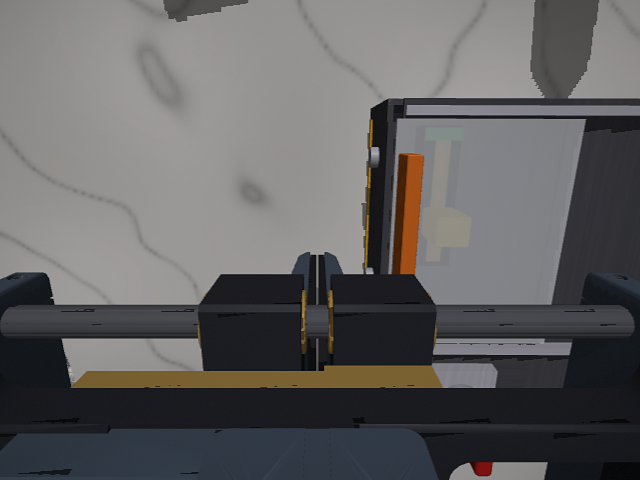

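```bash
python3 -m jog '[0,0,0,-0.8,0, 0,0,0,-0.8,0, 0,0,0,-0.57,0, 0,0,0,0,0, 0,0.3,-0.04,0,0, 0,0.3,-0.04,0,0, 0,0.3,-0.04,0,0, 0,0.3,-0.04,0,0, 0,0.2,-0.03,0,0, 0,0,0,0,0]' 55; python3 -m jog '[0,0.3,-0.04,0,0, 0,0.3,-0.04,0,0, 0,0.3,-0.04,0,0, 0,0.3,-0.04,0,0, 0,0,0,0,0]'
```

```text
time_s: 18.2
position: [0.4771, 0.1254, 0.104]
tcp_rot: [180.0, -0.0, 82.5]
ft_force: [-0.3, 0.4, 0.3]
gripper_width: 0.0006
time_s: 18.7
position: [0.5138, 0.1206, 0.104]
tcp_rot: [179.9, -0.0, 82.5]
ft_force: [-0.1, -0.2, -0.4]
gripper_width: 0.0003
```

```bash
python3 -c "
from h import *
o=ctrl.observe(); print(o['position'])
im=ctrl.capture('wrist'); cv2.imwrite('pics/w8.png',im)
S=ctrl.capture('scene'); cv2.imwrite('pics/s8z.png',cv2.resize(S[150:310,260:430],None,fx=3.5,fy=3.5,interpolation=cv2.INTER_CUBIC))"
```

```text
[0.51379444 0.12061699 0.10399214]
```

View pics/w8.png

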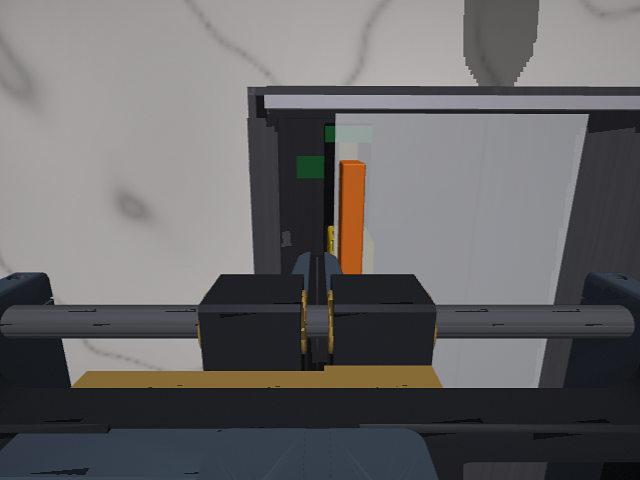

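View pics/s8z.png

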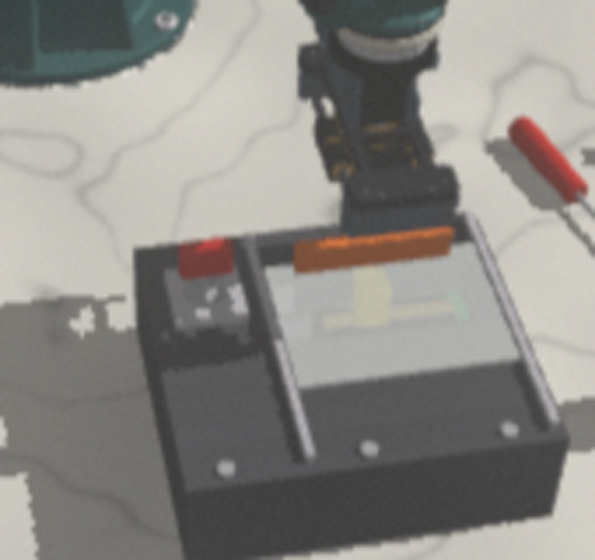

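```bash
python3 -m jog '[0,0.3,-0.04,0,0, 0,0.3,-0.04,0,0, 0,0.3,-0.04,0,0, 0,0.3,-0.04,0,0, 0,0.2,-0.026,0,0, 0,0,0,0,0]';  python3 -m jog '[0,0.15,-0.02,0,0, 0,0.1,-0.013,0,0, 0,0,0,0,0]'; 
```

```text
time_s: 19.4
position: [0.5554, 0.115, 0.1039]
tcp_rot: [179.9, -0.0, 82.5]
ft_force: [0.0, 0.4, -0.1]
gripper_width: 0.0007
time_s: 19.7
position: [0.5621, 0.1141, 0.1039]
tcp_rot: [180.0, -0.0, 82.5]
ft_force: [-0.6, -0.4, 0.0]
gripper_width: 0.0002
```

```bash
python3 -m jog '[0,0.1,-0.013,0,0, 0,0.1,-0.013,0,0, 0,0,0,0,0]';  python3 -m jog '[0,0.1,-0.013,0,0, 0,0.1,-0.013,0,0, 0,0,0,0,0]'; 
```

```text
time_s: 20.0
position: [0.5654, 0.1136, 0.1036]
tcp_rot: [-179.7, 0.0, 82.5]
ft_force: [-18.2, 4.5, 15.7]
gripper_width: 0.0005
time_s: 20.3
position: [0.5657, 0.1134, 0.1033]
tcp_rot: [-178.9, 0.1, 82.5]
ft_force: [-60.0, 13.2, 53.2]
gripper_width: 0.0005
```

```bash
python3 -m jog '[0,-0.3,0.04,0,0, 0,-0.5,0,0,0, 0,-0.5,0,0.6,0, 0,0,0,0.8,0, 0,0,-0.6,0.8,0, 0,0,-0.8,0.6,0, 0,0,-0.8,0,0, 0,0,0,0,0]'; python3 - <<'E'
from h import *
o=ctrl.observe(); print(o["time_s"],o["position"],o["tcp_rot"],o["gripper_width"])
W=cam("wrist"); im=ctrl.capture("wrist"); cv2.imwrite("pics/w9.png",im); np.savez("w9.npz",*W)
for t,z in [("cover_lip",.106),("selector_top",.078)]:
    for d in ctrl.landmark_of(t,"wrist")[:2]: print(t,np.round(d["point"],1),round(d["confidence"],2),back(W,d["point"][1],d["point"][0],z).round(4))
E
```

```text
time_s: 21.1
position: [0.5349, 0.0459, 0.1886]
tcp_rot: [179.9, 0.0, 82.4]
ft_force: [0.3, 0.5, -0.1]
gripper_width: 0.0005
21.1 [0.53487407 0.04589478 0.1885556 ] [1.79888439e+02 1.21608622e-03 8.24358388e+01] 0.0004990090812114808
cover_lip [134.2 361.8] 0.63 [0.5753 0.1165 0.106 ]
cover_lip [134.9 301.7] 0.32 [0.5348 0.1214 0.106 ]
selector_top [136.  302.5] 0.9 [0.5343 0.1209 0.078 ]
```

View pics/w9.png

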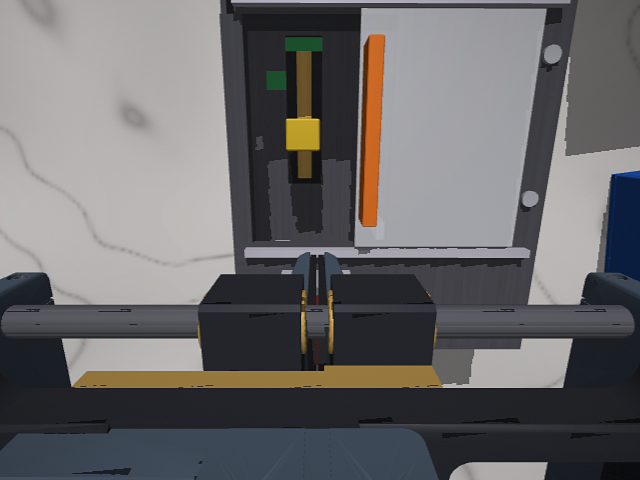

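```bash
python3 -c "
from h import *
T=cam('top'); print(back(T,198,197,0),back(T,184,177,.16))
"; python3 -m jog '[0,-0.1,0.6,0,0, 0,-0.1,0.58,0,0, 0,0,0,-0.7,0, 0,0,0,-0.8,0, 0,0,0,-0.8,0, 0,0,0,-0.6,0, 0,0,0,-0.4,0, 0,0,0,0,0]'; 
```

```text
[0.65527135 0.34848158 0.        ] [0.66261195 0.35144625 0.16      ]
time_s: 22.05
position: [0.5277, 0.0836, 0.0874]
tcp_rot: [-179.9, 0.0, 82.6]
ft_force: [0.9, -0.3, 0.9]
gripper_width: 0.0005
```

```bash
python3 -m jog '[0,0,0,-0.3,0, 0,0,0,-0.3,0, 0,0,0,-0.3,0, 0,0,0,0,0]'; python3 -m jog '[0,0.03,0.2,0,0, 0,0.03,0.2,0,0, 0,0.03,0.25,0,0, 0,0.03,0.25,0,0, 0,0.03,0.25,0,0, 0,0.03,0.25,0,0, 0,0,0,0,0]'
```

```text
time_s: 22.45
position: [0.528, 0.0831, 0.0607]
tcp_rot: [-179.9, 0.0, 82.5]
ft_force: [-0.2, 0.7, 0.2]
gripper_width: 0.0001
time_s: 23.15
position: [0.5342, 0.1261, 0.0619]
tcp_rot: [180.0, -0.0, 82.6]
ft_force: [-0.7, -0.5, -0.3]
gripper_width: 0.0001
```

```bash
python3 -m jog '[0,0.02,0.15,0,0, 0,0.01,0.1,0,0, 0,0,0,0,0]';  python3 -m jog '[0,0.013,0.1,0,0, 0,0,0,0,0]'; python3 -m jog '[0,0.013,0.1,0,0, 0,0,0,0,0]'
```

```text
time_s: 23.45
position: [0.535, 0.1329, 0.0618]
tcp_rot: [-180.0, -0.0, 82.5]
ft_force: [-0.3, -0.5, 0.6]
gripper_width: 0.0003
time_s: 23.65
position: [0.5353, 0.1358, 0.0618]
tcp_rot: [-180.0, 0.0, 82.5]
ft_force: [-0.1, -0.3, -0.0]
gripper_width: 0.0007
time_s: 23.85
position: [0.5358, 0.1389, 0.0618]
tcp_rot: [-180.0, -0.0, 82.5]
ft_force: [-0.2, -0.4, -0.2]
gripper_width: 0.0
```

```bash
python3 -c "
from h import *
o=ctrl.observe(); print(o['position'],o['time_s'])
im=ctrl.capture('wrist'); cv2.imwrite('pics/w10.png',im)"
```

```text
[0.5358015  0.1388524  0.06180524] 23.85
```

View pics/w10.png

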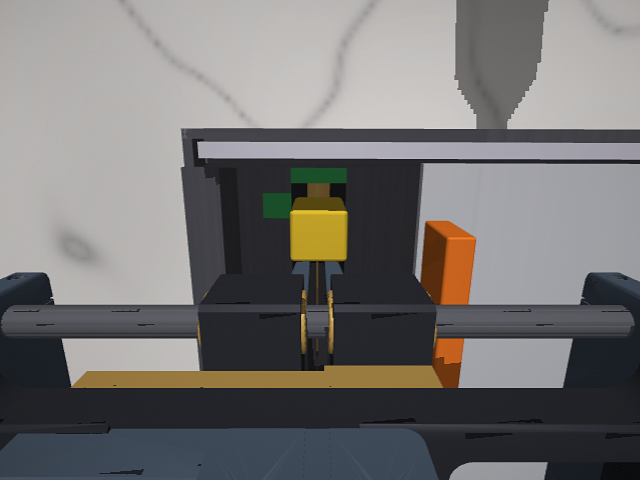

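The selector (319,230) is being pushed towards the green mark at the top, with a little travel left.

```bash
python3 -m jog '[0,0.013,0.1,0,0, 0,0.01,0.07,0,0, 0,0,0,0,0]';  python3 -m jog '[0,0.01,0.07,0,0, 0,0,0,0,0]'; python3 -m jog '[0,0.01,0.07,0,0, 0,0,0,0,0]'
```

```text
time_s: 24.2
position: [0.5361, 0.1412, 0.0619]
tcp_rot: [-179.9, 0.3, 82.6]
ft_force: [-1.9, -34.6, 11.1]
gripper_width: 0.0003
time_s: 24.4
position: [0.5361, 0.1417, 0.062]
tcp_rot: [-179.9, 0.4, 82.7]
ft_force: [-1.5, -54.7, 18.4]
gripper_width: 0.0007
time_s: 24.6
position: [0.5361, 0.1422, 0.062]
tcp_rot: [-179.8, 0.5, 82.7]
ft_force: [-2.9, -75.4, 24.5]
gripper_width: 0.0003
```

```bash
python3 -m jog '[0,-0.05,-0.4,0,0, 0,-0.05,-0.4,0,0, 0,0,0,0.5,0, 0,0,0,0.8,0, 0,0,0,0.8,0, 0,0,0,0.8,0, 0,0,-0.6,0.8,0, 0,0,-0.8,0.6,0, 0,0,-0.6,0.2,0, 0,0,0,0,0]'; python3 - <<'E'
from h import *
o=ctrl.observe(); print(o["time_s"],o["position"],o["ft_force"])
W=cam("wrist"); im=ctrl.capture("wrist"); cv2.imwrite("pics/w11.png",im)
for t,z in [("cover_lip",.106),("selector_top",.078),("key_red_grip",.132)]:
    for d in ctrl.landmark_of(t,"wrist")[:2]: print(t,np.round(d["point"],1),round(d["confidence"],2),back(W,d["point"][1],d["point"][0],z).round(4))
S=ctrl.capture('scene'); cv2.imwrite('pics/s11.png',S)
E
```

```text
time_s: 25.6
position: [0.5349, 0.0633, 0.1991]
tcp_rot: [179.8, -0.0, 82.5]
ft_force: [0.1, 0.3, -0.4]
gripper_width: 0.0004
25.6 [0.53491448 0.06325034 0.1990845 ] [ 0.09703748  0.34579748 -0.37253808]
cover_lip [161.7 363. ] 0.97 [0.5757 0.1147 0.106 ]
selector_top [ 90.3 304.2] 0.67 [0.5401 0.1714 0.078 ]
selector_top [197.4 365.7] 0.67 [0.5785 0.0836 0.078 ]
key_red_grip [341.6 318.8] 0.37 [ 0.527  -0.0097  0.132 ]
```

View pics/w11.png

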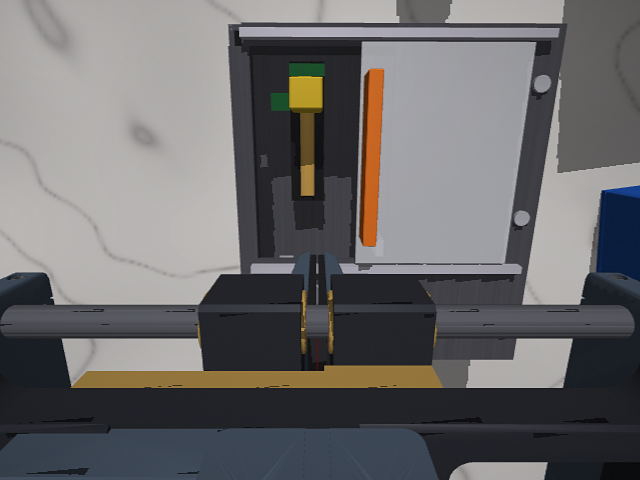

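View pics/s11.png

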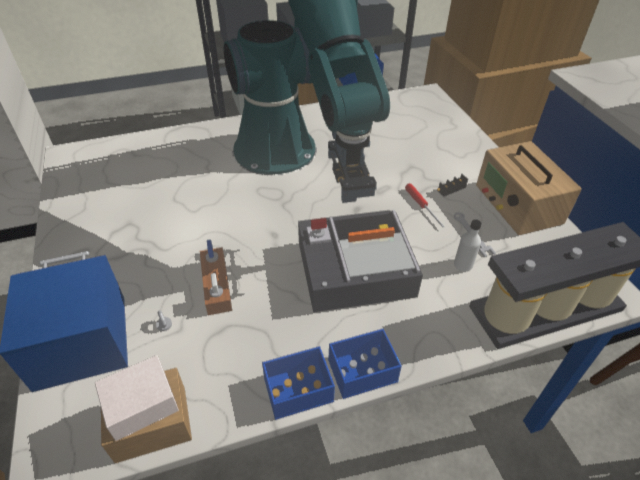

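```bash
python3 -c "
from h import *
print(ctrl.hand_in(), ctrl.observe()['time_s'])"
```

```text
the job is handed in; nothing more can be done
the job is handed in; nothing more can be done
```

I did the job in the order asked and handed it in at about 26 s of the 58 s; the hand-in gave no verdict.

- **Key:** I pulled the red key from the middle slot and lowered it into the lock without resistance. The shoulder met the lock face with about 13 N at the expected height. I turned it clockwise until the torque rose steeply to about 0.9 N m, which I took as the stop. After release, the last close view showed the key home and turned, at about 1.6 rad to the housing. That is beyond the 1.4 rad stop, which I put down to the blade's play in the slot.
- **Cover:** I pushed it by the orange lip to its stop. The lip measured 89–90 mm from where it started, so the cover is fully open. I overpressed slightly here, with wrist force peaking near 80 N against the 120 N limit.
- **Selector:** I pushed it to the green-marked end until it stopped. It moved about 51 mm by my measurement. This was just over the 50 mm travel, so the reading is a millimetre or more off. Wrist force again peaked near 80 N.
- **Final views:** The wrist and scene pictures showed the cover open, the selector at the green mark and the key standing in the lock. The other keys and the loose things were where they began as far as I could see. The arm was clear of everything, with under 1 N at the wrist.
- **Weak detections:** In the last wrist picture the network also reported a second selector point on the orange lip, which I ignored. It gave the red key only 0.37 confidence, because the gripper partly hid it.

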